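# Medicine time: silence the reminder and bring the pill organiser out of its caddy

## Task

The medicine reminder is going off: press its red plunger all the way down to the stop and let it spring back up. Then take the weekly pill organiser out of the blue caddy: it is longer than the opening between the two wooden decks, so bring one end up first and draw it out at a slant, lids upward. Finish while still holding it in the gripper: still, roughly level with the lids up, and at least 5 cm clear above the caddy; leave the bottles, mug, remote and loose cap where they are.

Things in the scene. Friction and masses are not known exactly. Their poses are not given: they have to be found in the camera images.
- plunger_top (a point): centre of the top face of the reminder's red plunger: a round push head of 40 mm diameter, on a grey housing on a round white reminder (100 mm across, 45 mm high, fixed to the table). The point moves down with the plunger.
- plunger (a joint): travel of the plunger in m: 0 up, 0.010 fully down at its stop; a spring pushes it back up, about 6 N when fully down
- caddy: fixed blue open-topped trough, 300 (x) by 140 (y) by 60 mm high. Origin: centre of its underside; x along its length, away from the robot (within 0.3 rad). Inside 290 by 130 mm, white floor 4 mm thick. At each end an empty fixed wooden deck (underside 56, top 60 mm up) covers it over its full width, leaving an opening 145 mm long (x -72.5 to +72.5 mm), 130 mm wide
- organiser_center (a point): centre of the loose pill organiser, a rigid bar 190 (its x) by 32 (y) by 24 mm (z), about 0.1 kg, white, seven lids in rainbow colours on top (+z). It lies flat on the caddy's floor, lids up, along the caddy (within 0.08 rad, red end nearest the robot), both ends under the decks. Centre 12 mm above its underside
- organiser_red_end (a point): middle of the organiser's end face at its red lid (its -x end, 95 mm from the centre)
- organiser_violet_end (a point): middle of the organiser's end face at its violet lid (its +x end, 95 mm from the centre)
- big_amber: bystander: amber pill bottle with white cap, 68 mm across, 115 mm high; origin at the centre of its underside
- blue_cap: bystander: small amber pill bottle with blue cap, 48 mm across, 85 mm high; origin at the centre of its underside
- white_bottle: bystander: white pill bottle, 54 mm across, 95 mm high; origin at the centre of its underside
- mug: bystander: blue mug, 80 mm across, 95 mm high, handle to its +y; origin at the centre of its underside
- remote: bystander: black remote control lying flat, 45 (x) by 170 (y) by 18 mm; origin at the centre of its underside
- loose_cap: bystander: open white bottle cap lying hollow side up, 48 mm across, 18 mm high; origin at the centre of its underside

How it is judged (in metres and radians):
On the way, in this order (a step that is already met when the one before it is completed fails the run):
1. the reminder's plunger is pressed down to its stop, the organiser still lying in the caddy (value of joint plunger above 0.0085 m and distance of organiser_center from where it was at the start of the episode below 0.02 m), for 0.1 s.
2. the organiser slants through the opening, lids upward: one end above the decks, the other still below them (((height (world z) of organiser_red_end above 0.07 m and height (world z) of organiser_violet_end below 0.056 m) or (height (world z) of organiser_violet_end above 0.07 m and height (world z) of organiser_red_end below 0.056 m))), for 0.1 s.
At the end, for the whole second after the job is handed in: The organiser is held in the gripper, at rest (under 30 mm/s), lids up and level within 20 degrees, the middles of both its ends more than 100 mm above the table (40 mm above the caddy's decks), not touching the caddy, a bottle or the mug; the reminder's plunger is back up (within 3 mm) (height (world z) of each of organiser_red_end, organiser_violet_end above 0.1 m and angle between organiser_center's own z axis and vertical below 0.35 rad and contact force between the fingers and organiser above 1 N and contact force between organiser and caddy below 0.1 N and linear speed of organiser below 0.03 m/s and value of joint plunger below 0.003 m and contact force between organiser and big_amber below 0.1 N and contact force between organiser and mug below 0.1 N and contact force between organiser and white_bottle below 0.1 N and contact force between organiser and blue_cap below 0.1 N); the arm keeps its last pose, push and grip.
It fails at once if the organiser is tipped more than 65 degrees (angle between organiser_center's own z axis and vertical above 1.13 rad).
It fails at once if a bystander is shifted by more than 30 mm (distance of any of big_amber, blue_cap, white_bottle, mug, remote, loose_cap from where it was at the start of the episode above 0.03 m).
It also fails if it takes over 51 s, if anything falls off the work surface, if the arm or the gripper's body presses on something with over 40 N, if the wrist force passes 120 N, or if a joint passes its speed limit or range.

## Robot

A 6-joint arm with a two-finger parallel gripper is mounted at the origin on the work surface. World frame = base frame: x ahead of the robot, y to its left, z up, the work surface at z = 0. Lengths are in m, angles in degrees, forces in N, time in s.
With the tool pointing down it reaches from about 0.4 to 0.825 m from the base axis. Payload 7 kg.
Tool frame: the origin (TCP) lies midway between the tips of the shut fingers; the grasp point (between the pads) lies 19 mm behind it; z points along the fingers, x is the direction in which the jaws open and shut, and the axes are right-handed (so a half turn about z gives the same grasp; the last joint's range is limited). The gripper opens to 88 mm and grips with 3 to 60 N. Pads are 19 mm wide; open, the fingers measure 130 mm over their backs; the gripper's body (78 mm by 193 mm) begins 47 mm behind the grasp point.
Start: joints at [79.761, 20.546, 0.682, 0, -70.136, -16.507], TCP at [0.304, 0.603, 0.227] pointing down, gripper open.
Joint ranges: [-176.03, 176.03], [-82.01, 121.73], [-58.28, 71.71], [-173.87, 95.51], [-174.79, -0.11], [-173.66, 173.66]. Speed limits (degrees/s): [136.94, 136.94, 172.46, 180, 180, 180].

## Interface

Orientations are given as [roll, pitch, yaw] about the fixed x, y, z axes, in that order (R = Rz(yaw) Ry(pitch) Rx(roll)).
In Python, from plant import * gives the robot as it stands. The module is installed in compiled form; this text tells all that it offers.
- The arm moves only by the shell command python3 -m pendant 'ROWS' [OPENING]. ROWS is JSON, a list that holds one entry, the list of rows, each a list of 6 numbers: the shift along the world's x, y, z in mm, then the turn, a rotation vector about the world's x, y, z in degrees. A call has 1 to 10 rows; each row is the pose to reach, as a shift and turn from the pose commanded when the call began; what a row does not reach only later rows make up. A row lasts 1/8 s, in which the tool goes at most 62.5 mm and 10.7 degrees, less where a joint would pass 70% of its speed; a pose out of reach is approached as far as the arm can. A call with a gripper value outside its range is refused whole. OPENING is the closure, from -1 (fully open) to 1 (shut), set as the call begins (- or left out, the last holds). The fingers move at their own pace and stop on an object; the grip force is fixed at half the most. Time passes only in rows, so rows that repeat a pose let the fingers close. It gives the time, the measured TCP pose, the force and the opening at its end, in the units of the state.
- get_obs(): the state, without advancing time (a new reading comes with each control period).
- snapshot(name): name is "scene" or "top"; returns a dict with "pixels" (400x640x3 uint8, red, green, blue), "depth" (400x640 float32, m along the optical axis (not along the pixel's ray), 0 where there is no reading), "fx", "fy", "cx", "cy" (pixels), "pose" (4x4, takes a point from camera to world coordinates). Camera axes: x right, y down, z forward; pixel columns grow to the right and rows downward; lengths in m; the calibration is good to about 2 mm. A picture is of the moment at which its call begins.
- close_job(): hands the job in, once; it reports no verdict.
The state is a dict: "clock": time; "joint_pos": joint angles; "qvel": joint speeds; "tau": joint torques, N m; "tool_pos": TCP position; "orientation": TCP orientation; "force": force on the tool from outside, world axes, zero at the start; "moment": the same for the moment, N m; "opening": finger opening in m.
Only numpy, scipy, OpenCV 4.12 (cv2) and the standard library are available. Lean on these libraries where they do the work, as an engineer would, in place of code of your own. Each camera call takes 0.05 s, during which the arm holds its last target. There are 200 camera calls.

## Working session

There is one attempt and no reset: what is moved stays moved. The work goes in short steps, Python scripts to look and compute and a shell command to move; the robot and the scene stay as the last step left them, time stands still between calls to the robot, and variables do not carry over. Pictures are saved under pics/ and viewed, about 8 in all and at most 12, crops included, and the job is handed in when it is done.

```bash
mkdir -p pics; cat > h.py <<'E'
from plant import *
import numpy as np, cv2
def cloud(s):
    d=s["depth"]; v,u=np.mgrid[:400,:640]
    P=np.stack([(u-s["cx"])/s["fx"]*d,(v-s["cy"])/s["fy"]*d,d,np.ones_like(d)],-1)@np.array(s["pose"]).T
    P=P[...,:3]; P[d<=0]=np.nan
    return P
def save(s,n): cv2.imwrite("pics/"+n+".png",s["pixels"][...,::-1])
E
python3 - <<'E'
from h import *
o=get_obs(); print(o)
for n in("top","scene"):
    s=snapshot(n); save(s,n+"0"); np.savez(""+n+"0",**s); print(n,s["fx"],np.round(s["pose"],3).tolist())
a=[cv2.imread(f"pics/{n}0.png") for n in("top","scene")]
E
```

```text
{'clock': 0.0, 'joint_pos': array([ 7.97605356e+01,  2.05922228e+01,  6.31760151e-01, -2.07754454e-02,
       -7.01352347e+01, -1.65079578e+01]), 'qvel': array([ 0.0341371 , -0.0282739 , -0.06549195,  0.04698774,  0.02059133,
       -0.03165522]), 'tau': array([-1.87743390e-03, -5.82716596e+01,  2.93065274e+01,  6.99745461e+00,
        6.86368949e-03, -1.67727899e-04]), 'tool_pos': array([0.30357519, 0.60231568, 0.22559644]), 'orientation': array([-1.79991530e+02, -9.73025673e-02, -1.16754505e+02]), 'force': array([-0.58729892, -0.0173838 , -0.283373  ]), 'moment': array([ 0.01167372, -0.00640219,  0.00149273]), 'opening': 0.08787053954837881}
top 437.9746699261389 [[0.014, -0.992, 0.126, 0.473], [-1.0, -0.015, -0.01, -0.004], [0.012, -0.125, -0.992, 1.248], [0.0, 0.0, 0.0, 1.0]]
scene 403.8684927739625 [[0.518, 0.666, -0.537, 1.142], [0.855, -0.415, 0.31, -0.325], [-0.016, -0.62, -0.785, 0.863], [0.0, 0.0, 0.0, 1.0]]
```

View pics/top0.png

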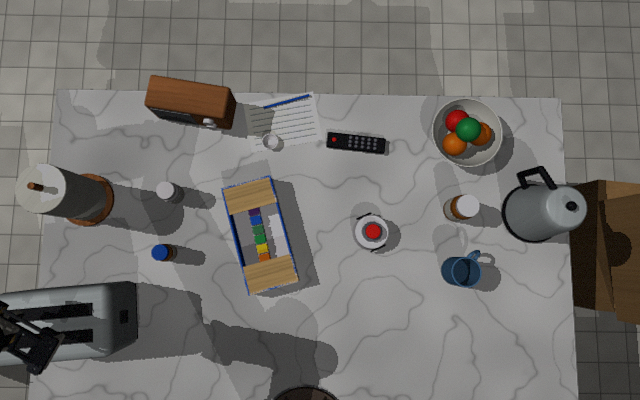

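View pics/scene0.png

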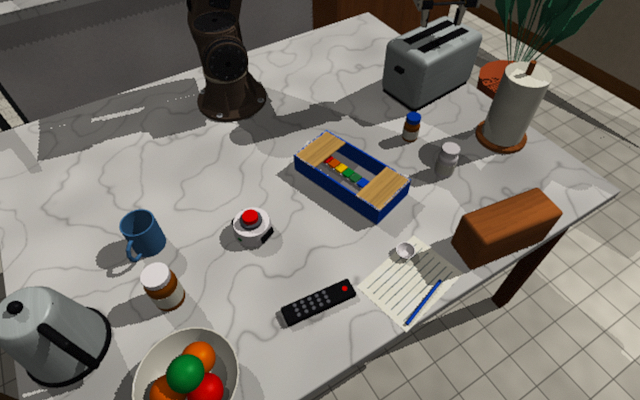

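Top view: the caddy is centred near (260,236), with decks at (249,194) and (270,274). The organiser's lids run from violet (255,211) to orange (264,257). The red plunger is at (373,231). In the scene view the plunger is at (250,216) and the caddy at (352,174).

```bash
python3 - <<'E'
from h import *
for n in("top","scene"):
    s=dict(np.load(n+"0.npz")); P=cloud(s); hsv=cv2.cvtColor(s["pixels"],cv2.COLOR_RGB2HSV); H,S,V=[hsv[...,i].astype(int) for i in range(3)]
    x,y,z=P[...,0],P[...,1],P[...,2]
    if n=="top": roiP=np.s_[220:245,360:388]; roiC=np.s_[170:300,215:305]
    else: roiP=np.s_[200:232,236:264]; roiC=np.s_[125:225,285:415]
    def sub(r,m): 
        return P[r][m[r]]
    red=((H<8)|(H>172))&(S>150)&(z>.04)
    q=sub(roiP,red); zt=np.nanpercentile(q[:,2],90); t=q[q[:,2]>zt-.006]
    print(n,"plunger",len(q),"top",np.round(np.median(t,0),4),"mid",np.round((t.min(0)+t.max(0))/2,4),np.round(np.ptp(t,0),4))
    # decks: wood
    rim=(z>.050)&(z<.07)
    c=sub(roiC,rim); r=cv2.minAreaRect((c[:,:2]*1000).astype(np.float32)); print("rim rect",r,len(c),np.median(c[:,2]))
    wood=rim&(H>8)&(H<25)&(S>60)
    w=sub(roiC,wood); r=cv2.minAreaRect((w[:,:2]*1000).astype(np.float32)); print("wood rect",r,len(w),np.median(w[:,2]))
    org=(S>110)&(V>60)&(z<.042)&(z>.018)&~((H>105)&(H<118)&False)
    g=sub(roiC,org); 
    for lo,hi,nm in((0,8,'red'),(9,19,'or'),(20,33,'yel'),(40,85,'grn'),(86,125,'blu'),(126,165,'vio')):
        m=org&(H>=lo)&(H<=hi); k=sub(roiC,m)
        if len(k)>3: print(nm,len(k),np.round(np.median(k,0),4))
E
```

```text
top plunger 169 top [ 0.5385 -0.1733  0.0697] mid [ 0.5386 -0.1728  0.0708] [0.0378 0.0355 0.0089]
rim rect ((526.451904296875, 134.43861389160156), (300.5727844238281, 140.37197875976562), 16.506305694580078) 3219 0.0589131273655199
wood rect ((524.8130493164062, 132.54473876953125), (295.6229553222656, 132.86849975585938), 17.30565643310547) 2577 0.05897006243102476
or 80 [0.465  0.1214 0.0261]
yel 99 [0.4895 0.1279 0.0265]
grn 159 [0.5252 0.1372 0.0268]
blu 119 [0.5669 0.1443 0.0275]
vio 56 [0.5895 0.1555 0.0264]
scene plunger 198 top [ 0.5417 -0.176   0.0707] mid [ 0.5403 -0.1759  0.0703] [0.0386 0.0374 0.0076]
rim rect ((501.008056640625, 217.630859375), (303.8575744628906, 325.74261474609375), 16.515411376953125) 2757 0.05962415892565176
wood rect ((500.3967590332031, 218.97494506835938), (299.02569580078125, 316.5962829589844), 17.640396118164062) 1978 0.05982950825280853
red 34 [0.4437 0.1137 0.0274]
or 79 [0.4647 0.1177 0.0274]
yel 77 [0.4919 0.1246 0.0279]
grn 132 [0.5289 0.1369 0.028 ]
blu 219 [0.6608 0.1521 0.0282]
```

```bash
python3 - <<'E'
from h import *
s=dict(np.load("top0.npz")); a=s["pixels"][165:300,205:315,::-1]; a=cv2.convertScaleAbs(cv2.resize(a,None,fx=4,fy=4,interpolation=cv2.INTER_CUBIC),alpha=1.3); 
cv2.imwrite("pics/crop1.png",a)
P=cloud(s)
for v in range(205,262,5):
    print(v,[(u,)+tuple((P[v,u]*1000).round().astype(int)) for u in range(238,284,5)])
E
```

```text
205 [(238, np.int64(605), np.int64(193), np.int64(58)), (243, np.int64(605), np.int64(180), np.int64(58)), (248, np.int64(605), np.int64(166), np.int64(58)), (253, np.int64(605), np.int64(152), np.int64(58)), (258, np.int64(605), np.int64(138), np.int64(61)), (263, np.int64(606), np.int64(125), np.int64(58)), (268, np.int64(612), np.int64(117), np.int64(2)), (273, np.int64(612), np.int64(102), np.int64(4)), (278, np.int64(609), np.int64(86), np.int64(35)), (283, np.int64(613), np.int64(74), np.int64(0))]
210 [(238, np.int64(591), np.int64(192), np.int64(60)), (243, np.int64(591), np.int64(179), np.int64(59)), (248, np.int64(595), np.int64(170), np.int64(25)), (253, np.int64(595), np.int64(157), np.int64(22)), (258, np.int64(595), np.int64(143), np.int64(22)), (263, np.int64(598), np.int64(131), np.int64(1)), (268, np.int64(598), np.int64(116), np.int64(2)), (273, np.int64(598), np.int64(102), np.int64(1)), (278, np.int64(593), np.int64(84), np.int64(57)), (283, np.int64(599), np.int64(74), np.int64(-1))]
215 [(238, np.int64(582), np.int64(201), np.int64(5)), (243, np.int64(582), np.i
[... 4282 characters left out ...]
p.int64(471), np.int64(111), np.int64(28)), (273, np.int64(471), np.int64(99), np.int64(-3)), (278, np.int64(471), np.int64(85), np.int64(6)), (283, np.int64(471), np.int64(71), np.int64(3))]
260 [(238, np.int64(455), np.int64(198), np.int64(-2)), (243, np.int64(456), np.int64(182), np.int64(11)), (248, np.int64(456), np.int64(169), np.int64(4)), (253, np.int64(456), np.int64(155), np.int64(1)), (258, np.int64(456), np.int64(141), np.int64(2)), (263, np.int64(457), np.int64(124), np.int64(25)), (268, np.int64(457), np.int64(107), np.int64(59)), (273, np.int64(457), np.int64(94), np.int64(58)), (278, np.int64(458), np.int64(81), np.int64(53)), (283, np.int64(458), np.int64(67), np.int64(55))]
```

View pics/crop1.png

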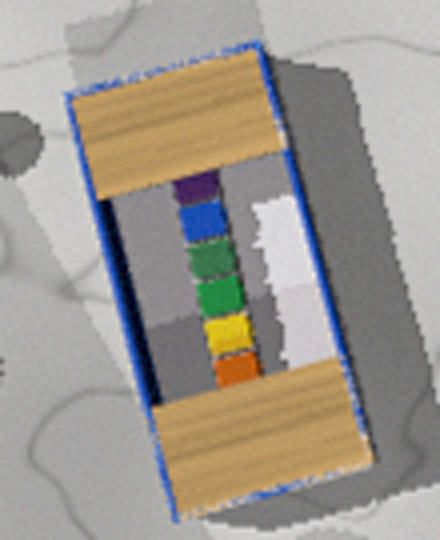

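Positions: plunger top is about (0.540, -0.175, 0.0705). Caddy centre is (0.526, 0.134) with yaw 16.5°, and its 300×140 size and 59 mm deck height match the task. The organiser's centre lid (green) is near (0.516, 0.133), top at 28 mm, yaw about 15.5°. I'll go to the plunger with the fingers shut, raising first.

```bash
python3 -m pendant '[[[0,0,50,0,0,0],[0,0,90,0,0,0],[15,-48,90,0,0,6],[30,-97,90,0,0,12],[45,-146,90,0,0,18],[60,-195,90,0,0,24],[75,-244,90,0,0,30],[90,-293,90,0,0,36],[104,-341,90,0,0,42],[118,-388,90,0,0,42]]]' 1
python3 -m pendant '[[[15,-48,-10,0,0,0],[30,-97,-30,0,0,0],[45,-146,-50,0,0,0],[60,-195,-70,0,0,0],[75,-244,-90,0,0,0],[90,-293,-110,0,0,0],[104,-341,-130,0,0,0],[118,-388,-150,0,0,0],[118,-388,-200,0,0,0],[118,-388,-200,0,0,0]]]'
```

```text
clock: 1.35
tool_pos: [0.4217, 0.213, 0.3165]
orientation: [180.0, 0.0, -74.6]
force: [0.7, 0.5, 0.4]
opening: 0.0006
clock: 2.6
tool_pos: [0.5365, -0.1737, 0.1129]
orientation: [179.5, 0.2, -74.9]
force: [-0.1, -0.2, 0.4]
opening: 0.0005
```

```bash
python3 -m pendant '[[[2,0,-20,0,0,0],[2,0,-35,0,0,0],[2,0,-43,0,0,0],[2,0,-48,0,0,0],[2,0,-52,0,0,0],[2,0,-55,0,0,0],[2,0,-57,0,0,0],[2,0,-57,0,0,0],[2,0,-57,0,0,0]]]'; python3 -c "
from h import *
o=get_obs();print(o['tool_pos'],o['force'])"
```

```text
clock: 3.72
tool_pos: [0.542, -0.173, 0.0611]
orientation: [-179.9, -0.0, -74.7]
force: [-6.0, 5.7, 15.8]
opening: 0.0005
[ 0.54200575 -0.17299768  0.06113866] [-5.98695393  5.74277832 15.82519898]
```

Force is 16 N against a 6 N spring, so it is at the stop or nearly there. I'll push slightly more, then release.

```bash
python3 -m pendant '[[[0,0,-1.5,0,0,0],[0,0,-1.5,0,0,0],[0,0,-1.5,0,0,0]]]'; python3 -m pendant '[[[0,0,10,0,0,0],[0,0,30,0,0,0],[0,0,80,0,0,0],[0,0,120,0,0,0],[0,40,140,0,0,0],[0,90,140,0,0,0],[-2,140,140,0,0,0],[-4,190,140,0,0,0],[-6,240,140,0,0,0],[-6,240,140,0,0,0]]]'
python3 - <<'E'
from h import *
print(get_obs()['tool_pos'])
s=snapshot("top");P=cloud(s)
for v in (229,232): print((P[v,368:380]*1000).round()[:,2])
E
```

```text
clock: 4.1
tool_pos: [0.5421, -0.173, 0.0609]
orientation: [-179.9, -0.0, -74.7]
force: [-9.9, 7.6, 27.0]
opening: 0.0005
clock: 5.35
tool_pos: [0.536, 0.0695, 0.1982]
orientation: [-179.9, 0.0, -74.5]
force: [0.2, 0.3, 0.3]
opening: 0.0001
[0.53600603 0.06947497 0.19822007]
[71. 71. 71. 69. 71. 72. 69. 70. 70. 71. 70. 70.]
[71. 71. 68. 70. 70. 67. 70. 68. 66. 69. 73. 67.]
```

Plunger sprang back: its top reads about 70 mm. Next I'll go above the organiser with the jaws partly open, since they have to fit the 130 mm width.

```bash
python3 -m pendant '[[[-6,33,0,0,0,0],[-12,66,0,0,0,0],[-12,66,-40,0,0,0],[-12,66,-80,0,0,0],[-12,66,-100,0,0,0],[-12,66,-100,0,0,0],[-12,66,-100,0,0,0]]]' -0.3
python3 - <<'E'
from h import *
s=snapshot("scene"); a=s["pixels"][90:240,260:440,::-1]; cv2.imwrite("pics/s1.png",cv2.convertScaleAbs(cv2.resize(a,None,fx=4,fy=4,interpolation=cv2.INTER_CUBIC),alpha=1.3))
E
```

```text
clock: 6.28
tool_pos: [0.5246, 0.1324, 0.099]
orientation: [-179.9, 0.0, -74.8]
force: [0.6, -0.2, -0.8]
opening: 0.0565
```

View pics/s1.png

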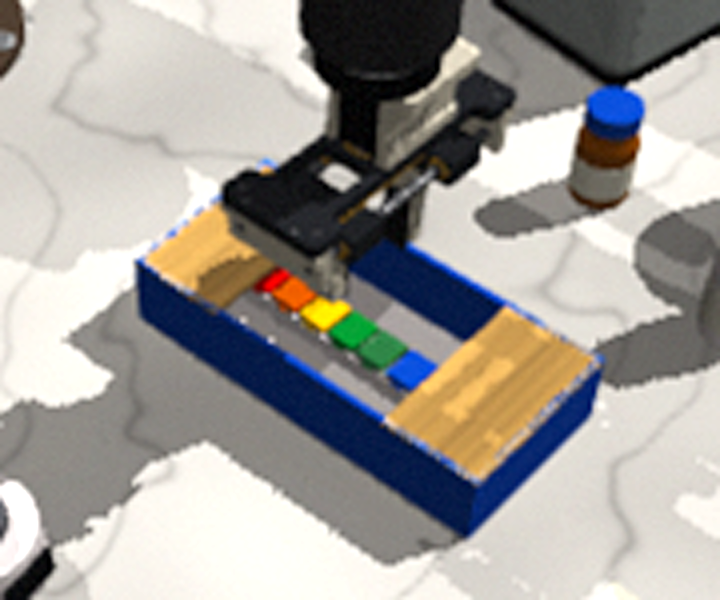

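The gripper is above the organiser: lids red (272,280) to blue (410,370), jaws straddling at (330,275) and opening across the bar. Descending and closing.

```bash
python3 -m pendant '[[[0,3,-20,0,0,0],[0,3,-45,0,0,0],[0,3,-65,0,0,0],[0,3,-80,0,0,0],[0,3,-88,0,0,0],[0,3,-88,0,0,0],[0,3,-88,0,0,0]]]'; python3 -m pendant '[[[0,0,0,0,0,0],[0,0,0,0,0,0],[0,0,0,0,0,0],[0,0,0,0,0,0],[0,0,0,0,0,0],[0,0,0,0,0,0]]]' 1
```

```text
clock: 7.2
tool_pos: [0.5242, 0.136, 0.0107]
orientation: [-179.9, 0.0, -74.7]
force: [0.7, -0.3, -0.2]
opening: 0.0567
clock: 7.95
tool_pos: [0.5238, 0.1358, 0.0102]
orientation: [-180.0, 0.0, -74.7]
force: [-0.8, -1.1, 2.5]
opening: 0.0319
```

Gripped: the opening is 31.9 mm, and the bar is 32 mm wide. Now lift 8 mm and slide 27 mm toward the robot, so the violet end comes out from under the far deck.

```bash
python3 -m pendant '[[[0,0,4,0,0,0],[0,0,8,0,0,0],[-6,-2,8,0,0,0],[-13,-4,8,0,0,0],[-20,-6,8,0,0,0],[-26,-7.5,8,0,0,0],[-26,-7.5,8,0,0,0]]]'
python3 - <<'E'
from h import *
print(get_obs()['force'])
s=snapshot("scene"); a=s["pixels"][90:240,260:440,::-1]; cv2.imwrite("pics/s2.png",cv2.convertScaleAbs(cv2.resize(a,None,fx=4,fy=4,interpolation=cv2.INTER_CUBIC),alpha=1.3))
E
```

```text
clock: 8.82
tool_pos: [0.4973, 0.1281, 0.0181]
orientation: [180.0, -0.0, -74.7]
force: [0.4, -0.4, -1.9]
opening: 0.0319
[ 0.3728135  -0.39620454 -1.89741682]
```

View pics/s2.png

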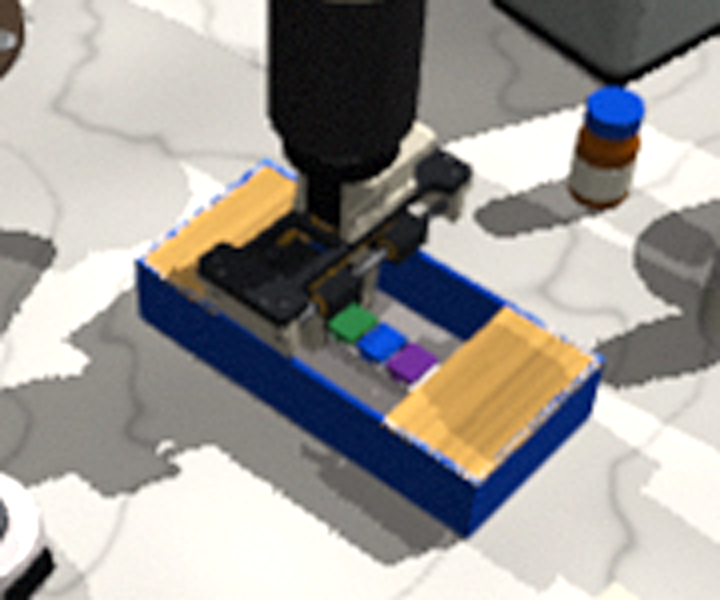

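The violet end (432,372) is now clear of the far deck. Tilt the violet end up to 18° while raising.

```bash
python3 -m pendant '[[[0,0,10,0,0,0],[0,0,10,1.2,-4.3,0],[1,0,17.5,2.4,-8.7,0],[1,0,23.5,3.6,-13,0],[1,0,29,4.8,-17.4,0],[1,0,29,4.8,-17.4,0],[1,0,29,4.8,-17.4,0],[1,0,29,4.8,-17.4,0]]]'
python3 - <<'E'
from h import *
print(get_obs()['force'],get_obs()['moment'])
s=snapshot("scene"); a=s["pixels"][90:240,260:440,::-1]; cv2.imwrite("pics/s3.png",cv2.convertScaleAbs(cv2.resize(a,None,fx=4,fy=4,interpolation=cv2.INTER_CUBIC),alpha=1.3))
P=cloud(s);hsv=cv2.cvtColor(s["pixels"],cv2.COLOR_RGB2HSV); H,S,V=[hsv[...,i].astype(int) for i in range(3)]
m=np.zeros((400,640),bool);m[125:225,330:415]=1
for a,b,n in((130,165,'vio'),(40,85,'grn')):
    k=P[m&(H>a)&(H<b)&(S>80)]; print(n,len(k),np.nanmedian(k,0))
E
```

```text
clock: 9.88
tool_pos: [0.5032, 0.1273, 0.0546]
orientation: [-162.8, 0.4, -74.7]
force: [-0.2, 0.6, -1.2]
opening: 0.0318
[-0.16894585  0.63011375 -1.21342791] [-0.35296543  1.04037131  0.03808694]
vio 87 [0.56398571 0.14181215 0.09564377]
grn 106 [0.50697275 0.12943958 0.07529977]
```

View pics/s3.png

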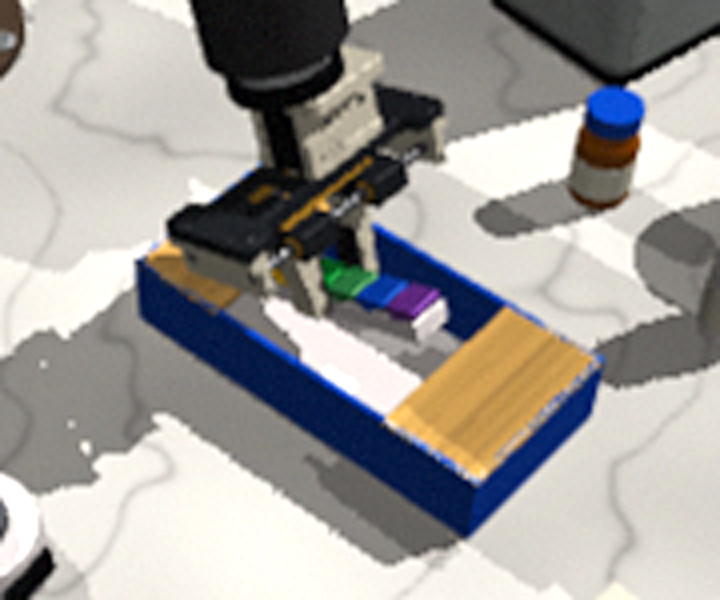

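It slants with the violet end at about 0.09 m. But the TCP is 7 mm higher than intended and there is a 1.1 N·m moment, so it may be close to the near deck. I'll lower it slightly and see whether the moment changes.

```bash
python3 -m pendant '[[[3,1,-3,0,0,0],[6,2,-6,0,0,0],[6,2,-6,0,0,0],[6,2,-6,0,0,0]]]'
python3 - <<'E'
from h import *
o=get_obs();print(o['tool_pos'],o['force'],o['moment'],o['tau'])
E
```

```text
clock: 10.42
tool_pos: [0.5093, 0.1294, 0.0495]
orientation: [-162.9, 0.5, -74.6]
force: [-0.6, -0.3, -0.8]
opening: 0.0317
[0.50927439 0.12944436 0.04946945] [-0.57785507 -0.28854259 -0.78244762] [-0.41911165  1.00922924 -0.01200694] [-2.84725270e-02 -3.09569478e+01  1.77985114e+01  2.39805199e+00
  6.99144211e-01 -1.65877340e-02]
```

The moment didn't change, so it is the gripper's own weight, not contact. Measured pose gives about 5 mm clearance to the near deck and 11 mm to the far one. Draw it out along the slant, then check.

```bash
python3 -m pendant '[[[8,2.3,0,0,0,0],[16,4.8,2.5,0,0,0],[25,7.4,5.5,0,0,0],[34,10,8,0,0,0],[42,12.5,11,0,0,0],[51,15,14,0,0,0],[60,17.6,16.5,0,0,0],[60,17.6,16.5,0,0,0],[60,17.6,16.5,0,0,0]]]'
python3 - <<'E'
from h import *
o=get_obs();print(o['tool_pos'],o['force'],o['moment'])
s=snapshot("scene"); a=s["pixels"][90:240,260:440,::-1]; cv2.imwrite("pics/s4.png",cv2.convertScaleAbs(cv2.resize(a,None,fx=4,fy=4,interpolation=cv2.INTER_CUBIC),alpha=1.3))
E
```

```text
clock: 11.55
tool_pos: [0.5689, 0.147, 0.0659]
orientation: [-162.9, 0.5, -74.6]
force: [-0.4, -0.3, -1.7]
opening: 0.0316
[0.56890292 0.14696127 0.06588812] [-0.3941878  -0.32390976 -1.71112535] [-0.38428352  1.06062769 -0.01734651]
```

View pics/s4.png

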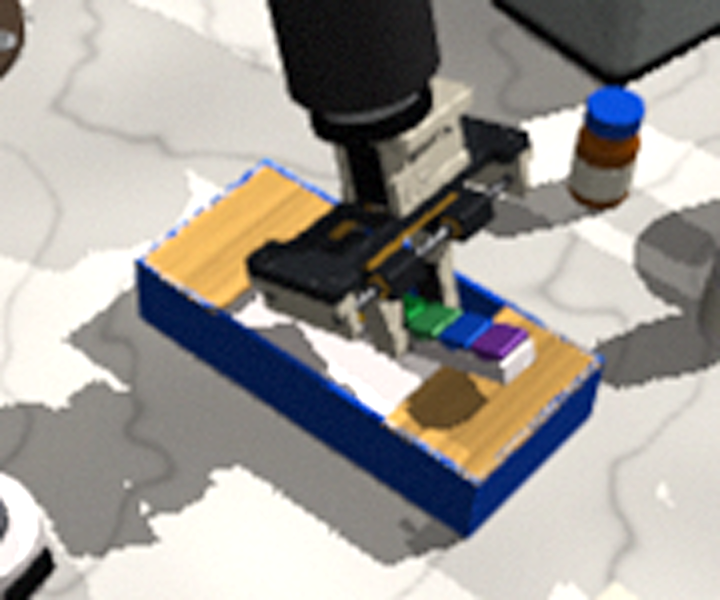

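The violet end (520,355) hovers over the far deck with no contact force, and the red end should now be clear of the near deck. Raise straight up, then level.

```bash
python3 -m pendant '[[[3,1,5,0,0,0],[4,1,15,0,0,0],[4,1,30,0,0,0],[4,1,50,0,0,0],[4,1,75,0,0,0],[4,1,100,0,0,0],[4,1,125,0,0,0],[4,1,125,0,0,0]]]'
python3 -m pendant '[[[0,0,0,-1.2,4.3,0],[0,0,0,-2.4,8.7,0],[0,0,0,-3.6,13,0],[0,0,0,-4.6,16.5,0],[0,0,0,-4.6,16.5,0],[0,0,0,-4.6,16.5,0],[0,0,0,-4.6,16.5,0],[0,0,0,-4.6,16.5,0]]]'
python3 - <<'E'
from h import *
o=get_obs();print(o['clock'],o['tool_pos'],o['force'],o['moment'],abs(o['qvel']).max())
s=snapshot("scene"); save(s,"s5"); P=cloud(s)
hsv=cv2.cvtColor(s["pixels"],cv2.COLOR_RGB2HSV); H,S,V=[hsv[...,i].astype(int) for i in range(3)]
for a,b,n in((-1,8,'red'),(20,33,'yel'),(40,85,'grn'),(130,165,'vio')):
    m=(H>a)&(H<b)&(S>80)&(P[...,2]>.11)&(abs(P[...,0]-.56)<.15)&(abs(P[...,1]-.14)<.12); k=P[m]; print(n,len(k),np.round(np.nanmedian(k,0),3) if len(k) else '')
t=snapshot("top");Q=cloud(t);print('plunger z',np.nanmedian(Q[228:235,369:378,2]))
E
```

```text
clock: 12.6
tool_pos: [0.5745, 0.1494, 0.1944]
orientation: [-162.6, 0.6, -74.6]
force: [0.2, 1.0, -1.2]
opening: 0.0315
clock: 13.6
tool_pos: [0.573, 0.1483, 0.1915]
orientation: [-180.0, 0.4, -74.7]
force: [0.2, 0.3, -0.9]
opening: 0.0319
13.6 [0.57301527 0.14827475 0.19150349] [ 0.20059721  0.29707689 -0.8562977 ] [-0.09619492 -0.01524682 -0.01145971] 0.23698173472236744
red 43 [0.604 0.124 0.528]
yel 49 [0.594 0.117 0.366]
grn 197 [0.591 0.141 0.211]
vio 230 [0.618 0.15  0.295]
plunger z 0.07040543379782038
```

View pics/s5.png

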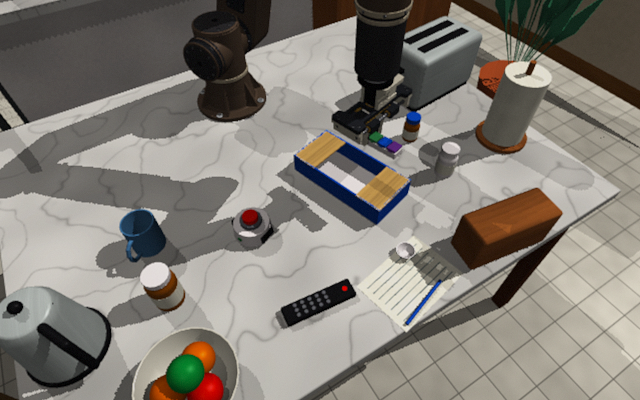

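The organiser is held level above the caddy (lids at (375,138)–(396,148)), the caddy is empty, and nothing else has moved. One last check on the levelness, then hand in.

```bash
python3 - <<'E'
from h import *
s=snapshot("scene"); P=cloud(s)
for u,v in((375,138),(384,143),(396,148)): print(np.round(P[v-1:v+2,u-1:u+2].reshape(-1,3).mean(0),3))
o=get_obs(); print(o['clock'],o['opening'],o['force'])
if abs(P[148,396,2]-P[138,375,2])<.012: print(close_job())
E
```

```text
[0.596 0.148 0.21 ]
[0.622 0.155 0.212]
[0.651 0.167 0.213]
13.75 0.03179483060545474 [ 0.60786994  0.07662546 -0.90333058]
the job is handed in; nothing more can be done
None
```

The job is handed in at 13.8 s of the 51 s allowed: the plunger was pressed and released, and the gripper is holding the organiser above the caddy. No verdict is reported, so what follows is from my own measurements.

- **Plunger:** I pressed with the shut fingers until the tip stopped moving (0.2 mm more travel while the force rose from 16 to 27 N). Its top later read 70 mm again, so it is back up.
- **Extraction:** I gripped the organiser across its sides and slid it 27 mm toward the robot. I then tilted the violet end up about 17° and drew it out along the slant. By calculation the violet end was at about 80 mm and the red end at about 25 mm.
- **Final hold:** The lids are up and read 210–213 mm high over the violet half, about 2° from level. The red half was hidden behind the gripper in that view. The opening is 31.8 mm, matching the 32 mm bar, and the joints were almost still. The caddy, bottles, mug, remote and cap look unmoved.

Two readings disagreed along the way:
- **Tilt position:** The tool ended about 7 mm higher than commanded, so I corrected from the measured pose.
- **Moment during the tilt:** A moment of about 1.1 N·m appeared. It did not change when I lowered the organiser and vanished once it was level, so I took it as the gripper's own weight, not contact.

My first colour-based height check of the lids also gave wrong values, so I used direct depth readings at the lid pixels instead.

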